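Swap the battery packs in the bench charger

TASK

Slide the tall battery pack out of the charger's track through its open end and set it down gently, standing upright, in the shallow plywood tray; then slide the low battery pack into the track from the open end, nose first, until it is fully home with its back skirt flush against the charger's front face. Keep both packs upright throughout, let go of them, and leave the bottle, the tin and the wrench where they are.

Things in the scene. Friction and masses are not known exactly. Their poses are not given: they have to be found in the camera images.
- charger: Grey plastic charger fixed to the bench, 130 long (x) x 110 wide (y), 48 mm high, plus a black housing on its back end (x from +43 to +65), 70 mm high. Origin: centre of its underside; z up; the front faces its own -x. A T-slot track runs along x on its centre line, open at the front, closed at x = +33. Moderate sliding friction, no click or latch.
- track_mouth (a point): Middle of the track's open end on the charger's front face, at floor level: (-65, 0, 30) in the charger's frame. Under the lips the track is 48 wide and 12 high (z 30 to 42), flaring to about 58 wide over the first 12 mm. Two lips 6 thick (z 42 to 48) leave a slot 34 wide. A pack's T-foot can pass only along x through this end.
- track_home (a point): On the track's floor, (-21, 0, 30) in the charger's frame: where a pack's origin lies when it is fully home, its x along the charger's x and its skirt touching the front face. To come clear of the track a pack must be drawn back at least 96 mm from here along the charger's -x.
- tall: Tall battery pack, black, 112 long (x) x 64 x 80 mm high, 0.4 to 0.85 kg; starts fully home in the charger. Origin: centre of its underside; x to its nose, z up. T-foot 44 wide, 8 thick, x -44 to +50 (last 8 mm 38 wide); neck 26 wide, z 8 to 22; case 52 wide, z 22 to 80. Grey skirt 64 wide, 12 thick (x -56 to -44, z 0 to 22) across its back end.
- tall_case (a point): Centre of the tall pack's case, 51 mm above the pack's underside. The case is gripped across its 52 mm width (y). A grey thumb latch 18 x 34 mm lies on top of the case at its back end (x from -51 to -33), on both packs.
- low: Low battery pack: same shape, origin and axes as the tall one (same foot, neck, 52 mm wide case to grip; 64 mm wide skirt and thumb latch at its back, -x, end) but only 56 mm high (case z 22 to 56), 0.25 to 0.5 kg. Starts standing on its foot on the bench, at any heading.
- low_nose (a point): Point at the middle of the low pack's nose end, 56 mm along +x from its origin, 39 mm above its underside.
- tray: Shallow open plywood tray fixed to the bench, 160 (x) x 100 (y) x 22 mm high, walls and floor 5 mm thick, inside 150 x 90. Origin: centre of its underside; inner floor at z = 5; z up. The tall pack stands in it with its length along the tray's x, either way round.
- bottle: Bystander: white plastic bottle, 60 diameter, 160 mm tall, standing, loose; origin at the centre of its underside.
- tin: Bystander: steel tin, 76 diameter, 85 mm tall, standing, loose; origin at the centre of its underside.
- wrench: Bystander: steel wrench about 160 mm long lying flat on the bench, loose, under 15 mm high; origin under it, handle to its own -x.
There are look-alikes about, which are no part of the job. Of the things that look like the tray, take the one that is farthest to the robot's left at the start.

How it is judged (in metres and radians):
On the way, in this order (a step that is already met when the one before it is completed fails the run):
1. the tall pack stands upright in the tray, let go (x of tall in the frame of tray between -0.03 and 0.03 m and y of tall in the frame of tray between -0.025 and 0.025 m and z of tall in the frame of tray below 0.01 m and angle between tall's own z axis and vertical below 0.08 rad and linear speed of tall below 0.02 m/s and contact force between tall and the fingers below 0.1 N), for 0.2 s.
2. the low pack's foot is under the lips of the track, part-way in from the open end (x of low in the frame of charger between -0.105 and -0.045 m and y of low in the frame of charger between -0.005 and 0.005 m and z of low in the frame of charger between 0.027 and 0.036 m), for 0.1 s.
At the end, for the whole second after the job is handed in: The tall pack stands upright (within 0.08 rad) on the tray's floor, its centre within 30 mm along and 25 mm across the tray's middle; the low pack is in the charger's track, resting on its floor, nose inward, its skirt within 3.5 mm of the charger's front face; both are at rest and let go (all of step 1 and x of low in the frame of charger between -0.0245 and -0.018 m and y of low in the frame of charger between -0.004 and 0.004 m and z of low in the frame of charger between 0.027 and 0.0335 m and angle between the x axis of low and the x axis of charger, either way round below 0.06 rad and x of low_nose in the frame of charger above 0 m and linear speed of low below 0.02 m/s and contact force between low and the fingers below 0.1 N); the robot touches nothing.
It fails at once if the bottle, the tin or the wrench was moved by more than 30 mm (distance of any of bottle, tin, wrench from where it was at the start of the episode above 0.03 m).
It fails at once if the bottle or the tin was tipped over (angle between any of bottle, tin's own z axis and vertical above 0.5 rad).
It fails at once if a pack was tipped by more than 0.5 rad (angle between any of tall, low's own z axis and vertical above 0.5 rad).
It fails at once if the tall pack was dropped or banged into the tray (over 80 N) (contact force between tall and tray above 80 N).
It also fails if it takes over 64 s, if anything falls off the work surface, if the arm or the gripper's body presses on something with over 40 N, if the wrist force passes 120 N, or if a joint passes its speed limit or range.

ROBOT

A 6-joint arm with a two-finger parallel gripper is mounted at the origin on the work surface. World frame = base frame: x ahead of the robot, y to its left, z up, the work surface at z = 0. Lengths are in m, angles in degrees, forces in N, time in s.
With the tool pointing down it reaches from about 0.4 to 0.825 m from the base axis. Payload 7 kg.
Tool frame: the origin (TCP) lies on the centre line of the jaws, within the pads' length; the fingertips stand 19 mm ahead of it and the grasp point (between the pads) is the TCP; z points along the fingers, y is the line along which they close (so a half turn about z gives the same grasp; the last joint's range is limited). The gripper opens to 88 mm and grips with 3 to 60 N. Pads are 19 mm wide; open, the fingers measure 130 mm over their backs; the gripper's body (78 mm by 193 mm) begins 47 mm behind the grasp point.
Start: joints at [83.658, 20.546, 0.682, 0, -70.136, -16.507], TCP at [0.262, 0.622, 0.246] pointing down, gripper open.
Joint ranges: [-176.03, 176.03], [-82.01, 121.73], [-58.28, 71.71], [-173.87, 95.51], [-174.79, -0.11], [-173.66, 173.66]. Speed limits (degrees/s): [136.94, 136.94, 172.46, 180, 180, 180].

INTERFACE

Orientations are given as [roll, pitch, yaw] about the fixed x, y, z axes, in that order (R = Rz(yaw) Ry(pitch) Rx(roll)).
In Python, from plant import get_state, capture, close_job gives the robot as it stands.
- The arm moves only by the tool apply_moves, never from a script. Its argument "targets" is a list of rows, each a list of 7 numbers: the opening, from 0 (shut) to 1 (fully open), then the shift along the tool's x, y, z normalised to -1 to 1, where 1 is 1000 mm, then the turn, a rotation vector about the tool's x, y, z normalised to -1 to 1, where 1 is 90 degrees. In form: [[claw, tx, ty, tz, ax, ay, az], ...]. A call has 1 to 20 rows; each row shifts and turns the commanded pose from where the row before left it, along the tool's axes as they then stand; what a row does not reach is not made up. A row lasts 1/12 s, in which the tool goes at most 41.7 mm and 7.16 degrees, less where a joint would pass 70% of its speed; a pose out of reach is approached as far as the arm can. A call with a number of a shift or a turn outside -1 to 1 is refused whole. A call with a gripper value outside its range is refused whole. The fingers move at their own pace and stop on an object; "newtons" is the grip in N (left out, the last holds). Time passes only in rows, so rows that do not move let the fingers close. It gives the time, the measured TCP pose, the force, the opening and the grip force at its end, in the units of the state.
- get_state(): the state, without advancing time (a new reading comes with each control period).
- capture(name): name is "scene" or "top" or "wrist"; returns a dict with "frame" (480x640x3 uint8, red, green, blue), "range_z" (480x640 float32, m along the optical axis (not along the pixel's ray), 0 where there is no reading), "camera_matrix" (3x3 intrinsics, pixels), "T" (4x4, takes a point from camera to world coordinates). Camera axes: x right, y down, z forward; pixel columns grow to the right and rows downward; lengths in m; the calibration is good to about 2 mm. A picture is of the moment at which its call begins.
- close_job(): hands the job in; it is judged then, once.
The state is a dict: "time_s": time; "joints": joint angles; "qd": joint speeds; "joint_torque": joint torques, N m; "tcp_pos": TCP position; "eef_rot": TCP orientation; "contact_force": force on the tool from outside, world axes, zero at the start; "moment": the same for the moment, N m; "gripper_width": finger opening in m; "gripper_force": force on a finger pad.
Only numpy, scipy, OpenCV 4.12 (cv2) and the standard library are available. Lean on these libraries where they do the work, as an engineer would, in place of code of your own. Each camera call takes 0.05 s, during which the arm holds its last target. There are 200 camera calls.

## Working session

There is one attempt and no reset: what is moved stays moved. The work goes in short steps, Python scripts to look and compute and a tool call to move; the robot and the scene stay as the last step left them, time stands still between calls to the robot, and variables do not carry over. Pictures are saved under pics/ and viewed, at most 10 in all, crops included, and the job is handed in when it is done.

Besides the shell and the picture viewer there is one more tool, called after ">>>" as a command line: name --pt "numbers of a row" for each row, then --argument value for the rest. apply_moves: Moves the arm, as the interface text tells. Scaled input: -1 to 1 covers 1000 mm each way for a shift and 90 degrees each way for a turn. Its arguments: {"type":"object","properties":{"targets":{"type":"array","items":{"type":"array","items":{"type":"number"}}},"newtons":{"type":"number"}},"required":["targets"]}

```bash
ls; mkdir -p pics
python3 - <<'E'
from plant import *
import cv2,numpy as np
print(get_state())
for n in("scene","top"):
    c=capture(n);cv2.imwrite(f"pics/{n}0.png",c["frame"][:,:,::-1]);np.savez(f"{n}0.npz",**c);print(n,c["camera_matrix"],c["T"])
E
```

```text
pics
{'time_s': 0.0, 'joints': array([ 8.36553545e+01,  2.05924023e+01,  6.33959578e-01, -1.96679464e-02,
       -7.01363389e+01, -1.65074858e+01]), 'qd': array([0.01852981, 0.09037475, 0.11855148, 0.08370987, 0.00082312,
       0.00861218]), 'joint_torque': array([ 7.34117912e-04, -5.82710373e+01,  2.93064415e+01,  6.99800581e+00,
        6.95346709e-03, -1.59070282e-04]), 'tcp_pos': array([0.26197974, 0.62158932, 0.24461458]), 'eef_rot': array([ 1.79903871e+02, -9.20688095e-03, -2.28588217e+01]), 'contact_force': array([ 0.44558292, -0.74401027, -0.73147971]), 'moment': array([-0.04075577, -0.01441759,  0.04499332]), 'gripper_force': 0.0, 'gripper_width': 0.0874621203312834}
scene [[532.5921696    0.         314.57388067]
 [  0.         532.5921696  240.37114858]
 [  0.           0.           1.        ]] [[ 0.8671775   0.35712548 -0.34708006  0.80907606]
 [ 0.49793504 -0.63297533  0.59279248 -0.69066115]
 [-0.00799182 -0.68687963 -0.72672726  0.8644868 ]
 [ 0.          0.          0.          1.        ]]
top [[583.7676487    0.         318.44357385]
 [  0.         583.7676487  242.05956791]
 [  0.           0.           1.        ]] [[-0.01882354 -0.99300478  0.11656403  0.29947944]
 [-0.99945178  0.02186412  0.02486149 -0.06846851]
 [-0.02723614 -0.11603215 -0.99287196  1.30335381]
 [ 0.          0.          0.          1.        ]]
```

View pics/scene0.png

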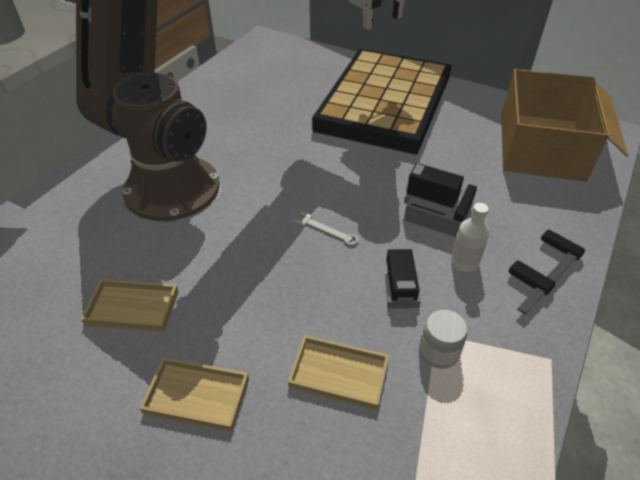

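View pics/top0.png

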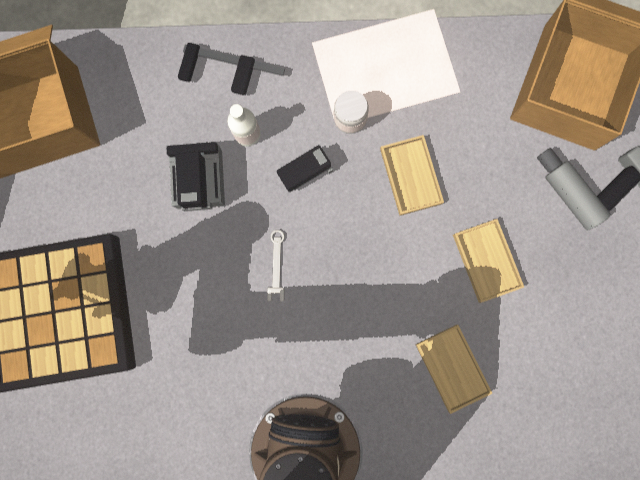

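Scene view: the charger with the tall pack is at about (440,195), the low pack at (402,275), the bottle at (470,240), the tin at (443,338) and the wrench at (330,230). There are three trays, at (130,305), (195,393) and (338,372).
Top view (left is robot's +y): the charger is at (195,175) with its housing at the far side and its front towards the robot. The low pack is at (304,168), with its latch at (320,156).
Tray candidates in the top view: (412,175), (489,260) and (453,368). The leftmost is (412,175). Other look-alikes are the black clamp parts (190,60)/(243,75), which aren't packs, and the organiser and boxes.

```bash
cat > h.py <<'E'
import numpy as np,cv2
def pts(c):
    z=c["range_z"];K=c["camera_matrix"];v,u=np.indices(z.shape)
    p=np.stack([(u-K[0,2])/K[0,0]*z,(v-K[1,2])/K[1,1]*z,z],-1)
    w=p@c["T"][:3,:3].T+c["T"][:3,3]; w[z==0]=np.nan; return w
def px2w(c,u,v,h):
    K=c["camera_matrix"];T=c["T"];d=T[:3,:3]@np.array([(u-K[0,2])/K[0,0],(v-K[1,2])/K[1,1],1])
    return T[:3,3]+d*(h-T[2,3])/d[2]
def rect(P):
    (cx,cy),(w,h),a=cv2.minAreaRect((P[:,:2]*1000).astype(np.float32))
    if w<h: w,h,a=h,w,a+90
    return dict(c=(round(cx,1),round(cy,1)),size=(round(w,1),round(h,1)),long_axis_deg=round((a+90)%180-90,1),n=len(P))
E
python3 - <<'E'
import numpy as np,cv2
from h import *
c=dict(np.load("top0.npz"));w=pts(c)
def reg(name,u0,u1,v0,v1,z0,z1):
    P=w[v0:v1,u0:u1].reshape(-1,3);m=(P[:,2]>z0)&(P[:,2]<z1)
    print(name,rect(P[m]),P[m][:,2].mean().round(4))
print("bench z",np.nanmedian(w[215:225,320:380,2]))
reg("tall top",160,225,140,212,.1,.125)
reg("housing",160,228,138,165,.062,.085)
reg("charger body",160,228,138,215,.038,.056)
reg("charger all",160,228,138,215,.038,.13)
reg("low",270,345,135,195,.045,.07)
reg("low latch+",270,345,135,195,.058,.07)
for n,b in dict(A=(375,450,130,220),B=(450,530,212,308),C=(410,495,320,415)).items(): reg("tray"+n,*b,.012,.035)
reg("bottle",220,262,98,150,.03,.2);reg("tin",325,375,85,135,.075,.1)
reg("wrench",262,290,225,305,.004,.02)
im=cv2.cvtColor(c["frame"],cv2.COLOR_RGB2BGR)[100:230,150:460]
cv2.imwrite("pics/crop1.png",cv2.resize(im,(775,325),interpolation=cv2.INTER_CUBIC))
E
```

```text
bench z 0.00015063504584267307
tall top {'c': (581.4, 232.7), 'size': (113.3, 53.5), 'long_axis_deg': 3.2, 'n': 1316} 0.1098
housing {'c': (642.9, 235.4), 'size': (108.3, 50.9), 'long_axis_deg': -86.1, 'n': 481} 0.0695
charger body {'c': (594.9, 234.0), 'size': (144.5, 112.5), 'long_axis_deg': 3.3, 'n': 1116} 0.048
charger all {'c': (595.3, 234.0), 'size': (146.8, 112.5), 'long_axis_deg': 3.3, 'n': 3238} 0.0792
low {'c': (611.7, -7.1), 'size': (112.0, 53.3), 'long_axis_deg': -58.8, 'n': 1206} 0.0557
low latch+ {'c': (610.2, -7.8), 'size': (109.4, 49.8), 'long_axis_deg': -60.6, 'n': 265} 0.0595
trayA {'c': (597.9, -247.6), 'size': (161.6, 102.2), 'long_axis_deg': 14.2, 'n': 678} 0.0204
trayB {'c': (401.5, -408.1), 'size': (160.2, 103.6), 'long_axis_deg': 18.6, 'n': 732} 0.0206
trayC {'c': (170.0, -321.8), 'size': (160.3, 101.3), 'long_axis_deg': 24.4, 'n': 743} 0.021
bottle {'c': (700.9, 120.6), 'size': (60.2, 53.1), 'long_axis_deg': -67.5, 'n': 895} 0.1061
tin {'c': (735.4, -114.0), 'size': (71.9, 70.2), 'long_axis_deg': 64.6, 'n': 845} 0.084
wrench {'c': (403.3, 61.0), 'size': (175.2, 60.7), 'long_axis_deg': -0.5, 'n': 654} 0.0074
```

View pics/crop1.png

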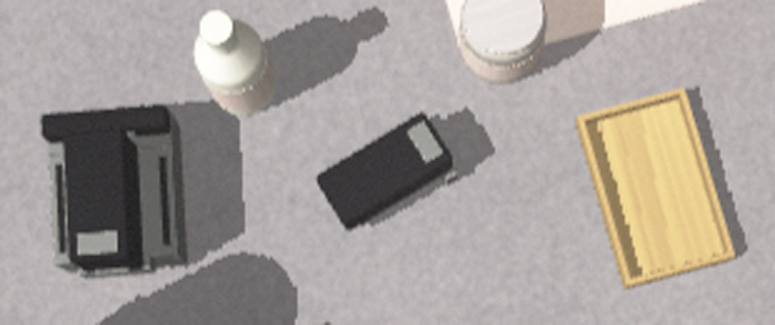

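The crop confirms it: the charger's housing is at the far end (100,120) and the tall pack's latch is at the near end (97,243). The low pack's latch is at (428,140), so its nose points to lower left. The chosen tray is at (655,185). Next I'll go above the tall pack.

>>> apply_moves --pt "1 0 0 0 0 0 -0.0727" --pt "1 0 0 0 0 0 -0.0727" --pt "1 0 0 0 0 0 -0.0727" --pt "1 0 0 0 0 0 -0.0727" --pt "1 0.0228 0.0313 0 0 0 0" --pt "1 0.0228 0.0313 0 0 0 0" --pt "1 0.0228 0.0313 0 0 0 0" --pt "1 0.0228 0.0313 0 0 0 0" --pt "1 0.0228 0.0313 0 0 0 0" --pt "1 0.0228 0.0313 0 0 0 0" --pt "1 0.0228 0.0313 0 0 0 0" --pt "1 0.0228 0.0313 0 0 0 0" --pt "1 0.0228 0.0313 0 0 0 0" --pt "1 0.0228 0.0313 0 0 0 0" --pt "1 0.0228 0.0313 0 0 0 0" --pt "1 0.0228 0.0313 0 0 0 0" --pt "1 0.0228 0.0313 0 0 0 0" --pt "1 0 0 0 0 0 0" --pt "1 0 0 0 0 0 0"

```text
time_s: 1.68
tcp_pos: [0.5824, 0.2309, 0.2447]
eef_rot: [180.0, 0.1, 3.1]
contact_force: [0.4, 1.0, -0.5]
gripper_width: 0.0877
gripper_force: 0.0
```

```bash
cat >> h.py <<'E'
from plant import get_state,capture
from scipy.spatial.transform import Rotation as Ro
def togo(x,y,z,yaw):
    "remaining move in tool units: turn (deg about tool z etc), then shift in the frame after the turn (mm)"
    s=get_state();R0=Ro.from_euler("xyz",s["eef_rot"],degrees=True);R1=Ro.from_euler("xyz",[180,0,yaw],degrees=True)
    d=R1.inv().apply(np.array([x,y,z])-np.asarray(s["tcp_pos"])*1000)
    print("t",round(s["time_s"],2),"tcp",np.round(s["tcp_pos"]*1000,1),"rot",np.round(s["eef_rot"],2),"j",np.round(s["joints"],0),
      "\nturn deg",np.round((R0.inv()*R1).as_rotvec(degrees=True),2),"units",np.round((R0.inv()*R1).as_rotvec(degrees=True)/90,4),"shift mm",np.round(d,1),"w",s["gripper_width"],"F",np.round(s["contact_force"],1))
E
python3 - <<'E'
from h import *
togo(581.4,232.7,82,3.3)
c=capture("wrist");cv2.imwrite("pics/w1.png",c["frame"][:,:,::-1]);np.savez("w1.npz",**c)
w=pts(c);P=w.reshape(-1,3)
sel=lambda a,b:P[(P[:,2]>a)&(P[:,2]<b)&(abs(P[:,0]-580)*0<1)]
for n,a,b in(("tall",.105,.12),("body",.044,.052),("house",.065,.075)):
    q=P[(P[:,2]>a)&(P[:,2]<b)&(abs(P[:,0]-.59)<.12)&(abs(P[:,1]-.233)<.08)]; print(n,rect(q) if len(q) else 0)
E
```

```text
t 1.68 tcp [582.4 230.9 244.7] rot [1.7996e+02 7.0000e-02 3.1100e+00] j [ 39.  16.  -6.  -0. -68.  54.] 
turn deg [ 0.04  0.07 -0.19] units [ 0.0005  0.0008 -0.0021] shift mm [ -0.9  -1.9 162.7] w 0.08767153943479278 F [ 0.4  1.  -0.5]
tall {'c': (585.4, 231.2), 'size': (111.0, 52.1), 'long_axis_deg': 3.0, 'n': 10253}
body {'c': (590.0, 231.4), 'size': (117.9, 110.3), 'long_axis_deg': 3.1, 'n': 7102}
house {'c': (655.5, 234.7), 'size': (110.1, 31.2), 'long_axis_deg': -86.9, 'n': 4083}
```

View pics/w1.png

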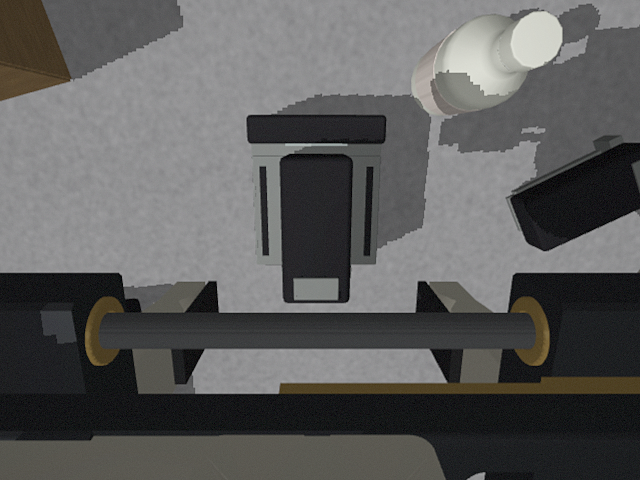

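The wrist view shows the tall pack at (316,228) between the lips, its latch at the near end (315,289), jaws centred on it. Descending and gripping.

>>> apply_moves --pt "1 0.002 -0.0005 0.03 0 0 0" --pt "1 0 0 0.03 0 0 0" --pt "1 0 0 0.03 0 0 0" --pt "1 0 0 0.03 0 0 0" --pt "1 0 0 0.02 0 0 0" --pt "1 0 0 0.015 0 0 0" --pt "1 0 0 0.008 0 0 0" --pt "1 0 0 0 0 0 0" --pt "0.5 0 0 0 0 0 0" --pt "0.5 0 0 0 0 0 0" --pt "0.5 0 0 0 0 0 0" --pt "0.5 0 0 0 0 0 0" --pt "0.5 0 0 0 0 0 0" --pt "0.5 0 0 0 0 0 0" --pt "0.5 0 0 0 0 0 0" --pt "0.5 0 0 0 0 0 0" --newtons 40

```text
time_s: 3.07
tcp_pos: [0.5838, 0.2329, 0.0833]
eef_rot: [180.0, -0.0, 3.3]
contact_force: [-1.4, -4.7, 5.4]
gripper_width: 0.0519
gripper_force: 40.0
```

>>> apply_moves --pt "0.5 -0.005 0 0 0 0 0" --pt "0.5 -0.01 0 0 0 0 0" --pt "0.5 -0.01 0 0 0 0 0" --pt "0.5 -0.01 0 0 0 0 0" --pt "0.5 -0.01 0 0 0 0 0" --pt "0.5 -0.01 0 0 0 0 0" --pt "0.5 0 0 0 0 0 0"

```text
time_s: 3.65
tcp_pos: [0.5281, 0.2305, 0.0832]
eef_rot: [-179.9, -0.1, 3.3]
contact_force: [-3.3, -0.1, 4.3]
gripper_width: 0.0519
gripper_force: 40.0
```

>>> apply_moves --pt "0.5 -0.01 0 0 0 0 0" --pt "0.5 -0.01 0 0 0 0 0" --pt "0.5 -0.01 0 0 0 0 0" --pt "0.5 -0.01 0 0 0 0 0" --pt "0.5 -0.01 0 0 0 0 0" --pt "0.5 -0.01 0 0 0 0 0" --pt "0.5 0 0 0 0 0 0"

```text
time_s: 4.23
tcp_pos: [0.4657, 0.2257, 0.0817]
eef_rot: [179.9, 0.2, 3.3]
contact_force: [-2.0, -0.8, -5.9]
gripper_width: 0.0518
gripper_force: 40.0
```

Run:
```python
from h import *
togo(598,-248,200,14.2)
c=capture("scene");cv2.imwrite("pics/s2.png",c["frame"][100:400,150:550,::-1])
```

```text
t 4.23 tcp [465.7 225.7  81.7] rot [179.91   0.18   3.32] j [ 48.  16. -31.  -0. -44.  46.] 
turn deg [  0.07   0.19 -10.88] units [ 0.0008  0.0021 -0.1209] shift mm [  12.   491.7 -118.3] w 0.05178990227550798 F [-2.  -0.8 -5.9]
```

View pics/s2.png

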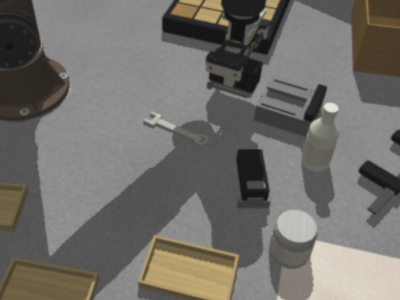

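The crop shows the tall pack fully out of the track at (235,75), and the charger slot empty. I'll lift it, turn it and carry it to the tray.

>>> apply_moves --pt "0.5 0 0 -0.02 0 0 0" --pt "0.5 0 0 -0.03 0 0 0" --pt "0.5 0 0 -0.03 0 0 0" --pt "0.5 0 0 -0.02 0 0 -0.04" --pt "0.5 0 0 -0.02 0 0 -0.04" --pt "0.5 0 0.02 0 0 0 -0.04" --pt "0.5 0.001 0.037 0 0 0 0" --pt "0.5 0.001 0.037 0 0 0 0" --pt "0.5 0.001 0.037 0 0 0 0" --pt "0.5 0.001 0.037 0 0 0 0" --pt "0.5 0.001 0.037 0 0 0 0" --pt "0.5 0.001 0.037 0 0 0 0" --pt "0.5 0.001 0.037 0 0 0 0" --pt "0.5 0.001 0.037 0 0 0 0" --pt "0.5 0.001 0.037 0 0 0 0" --pt "0.5 0.001 0.037 0 0 0 0" --pt "0.5 0.001 0.037 0 0 0 0" --pt "0.5 0.001 0.037 0 0 0 0" --pt "0.5 0 0.028 0 0 0 0" --pt "0.5 0 0 0 0 0 0"

```text
time_s: 5.95
tcp_pos: [0.5997, -0.2524, 0.2011]
eef_rot: [180.0, 0.1, 13.9]
contact_force: [1.9, 0.2, -5.9]
gripper_width: 0.0519
gripper_force: 40.0
```

Run:
```python
from h import *
togo(598,-248,57,14.2)
c=capture("top");w=pts(c);P=w[125:225,370:455].reshape(-1,3)
for n,a,b in(("tray",.012,.028),("pack",.15,.26)):
  q=P[(P[:,2]>a)&(P[:,2]<b)];print(n,rect(q) if len(q) else 0)
c=capture("wrist");np.savez("w2.npz",**c);cv2.imwrite("pics/w2.png",c["frame"][:,:,::-1])
w=pts(c).reshape(-1,3);q=w[(w[:,2]>.015)&(w[:,2]<.028)&(abs(w[:,0]-.6)<.12)&(abs(w[:,1]+.248)<.1)]
print(rect(q),q.min(0),q.max(0))
```

```text
t 5.95 tcp [ 599.7 -252.4  201.1] rot [1.7997e+02 1.0000e-01 1.3920e+01] j [ -6.  20.  -6.   0. -64. 110.] 
turn deg [ 0.03  0.1  -0.28] units [ 0.0004  0.0012 -0.0031] shift mm [ -0.6  -4.6 144.1] w 0.05191937864276655 F [ 1.9  0.2 -5.9]
tray {'c': (562.0, -256.6), 'size': (101.9, 87.6), 'long_axis_deg': -76.0, 'n': 290}
pack {'c': (573.1, -237.5), 'size': (118.5, 82.4), 'long_axis_deg': 82.7, 'n': 789}
{'c': (685.8, -218.4), 'size': (119.8, 100.9), 'long_axis_deg': -75.6, 'n': 1530} [ 0.62707942 -0.2879086   0.0151529 ] [ 0.71990245 -0.14800755  0.02520458]
```

View pics/w2.png

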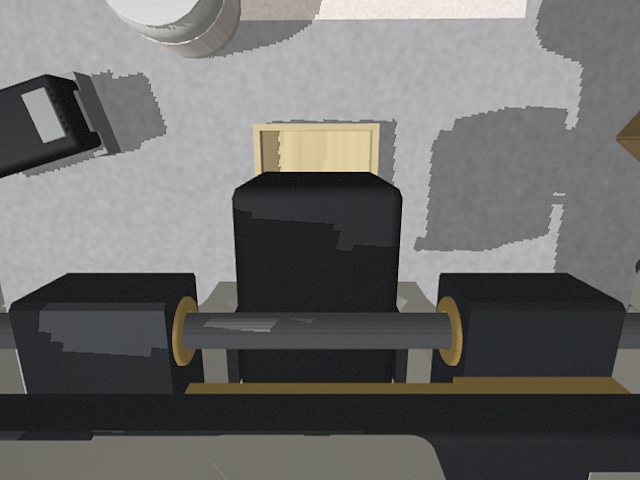

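The wrist view shows the tray (rim at (253..380,124)) centred directly under the held pack, with the pack's column centre at about 317. The low pack is at the left. Lowering.

>>> apply_moves --pt "0.5 0 -0.003 0.02 0 0 -0.003" --pt "0.5 0 0 0.03 0 0 0" --pt "0.5 0 0 0.03 0 0 0" --pt "0.5 0 0 0.025 0 0 0" --pt "0.5 0 0 0.015 0 0 0" --pt "0.5 0 0 0.01 0 0 0" --pt "0.5 0 0 0.006 0 0 0" --pt "0.5 0 0 0.002 0 0 0" --pt "0.5 0 0 0.001 0 0 0" --pt "0.5 0 0 0 0 0 0" --pt "0.5 0 0 0 0 0 0"

```text
time_s: 6.97
tcp_pos: [0.5992, -0.2447, 0.0648]
eef_rot: [180.0, -0.1, 14.4]
contact_force: [0.1, -0.8, -4.9]
gripper_width: 0.0518
gripper_force: 40.0
```

>>> apply_moves --pt "0.5 0 0.001 0.001 0 0 0" --pt "0.5 0 0.001 0.001 0 0 0" --pt "0.5 0 0.001 0.001 0 0 0" --pt "0.5 0 0 0.001 0 0 0" --pt "0.5 0 0 0.001 0 0 0" --pt "0.5 0 0 0.001 0 0 0" --pt "0.5 0 0 0 0 0 0" --pt "0.5 0 0 0 0 0 0"

```text
time_s: 7.63
tcp_pos: [0.5992, -0.2477, 0.0583]
eef_rot: [180.0, -0.0, 14.4]
contact_force: [-3.6, 1.0, 3.1]
gripper_width: 0.0519
gripper_force: 40.0
```

>>> apply_moves --pt "1 0 0 0 0 0 0" --pt "1 0 0 0 0 0 0" --pt "1 0 0 0 0 0 0" --pt "1 0 0 0 0 0 0" --pt "1 0 0 0 0 0 0" --pt "1 0 0 -0.01 0 0 0" --pt "1 0 0 -0.03 0 0 0" --pt "1 0 0 -0.04 0 0 0" --pt "1 0 0 -0.04 0 0 0.0739" --pt "1 0 0 -0.04 0 0 0.0739" --pt "1 0 0 0 0 0 0.0739" --pt "1 0 0 0 0 0 0.0739" --pt "1 0 0 0 0 0 0.0739" --pt "1 0 0 0 0 0 0.0739" --pt "1 0 0 0 0 0 0.0739" --pt "1 0 0 0 0 0 0.0739" --pt "1 0 0 0 0 0 0.0739" --pt "1 0 0 0 0 0 0.0739" --pt "1 0 0 0 0 0 0.0739" --pt "1 0 0 0 0 0 0"

```text
time_s: 9.3
tcp_pos: [0.5992, -0.2476, 0.2184]
eef_rot: [-180.0, -0.0, -59.1]
contact_force: [0.4, 0.3, 0.1]
gripper_width: 0.0877
gripper_force: 0.0
```

Run:
```python
from h import *
togo(613,-8,200,-58.8)
```

```text
t 9.3 tcp [ 599.2 -247.6  218.4] rot [-1.7997e+02 -3.0000e-02 -5.9070e+01] j [ -5.  19.  -5.   0. -66.  36.] 
turn deg [-0.03 -0.03 -0.27] units [-0.0003 -0.0003 -0.003 ] shift mm [-197.8 -135.9   18.4] w 0.08771999696777616 F [0.4 0.3 0.1]
```

>>> apply_moves --pt "1 -0.0283 -0.0194 0.002 0 0 -0.003" --pt "1 -0.0283 -0.0194 0.002 0 0 0" --pt "1 -0.0283 -0.0194 0.002 0 0 0" --pt "1 -0.0283 -0.0194 0.002 0 0 0" --pt "1 -0.0283 -0.0194 0.002 0 0 0" --pt "1 -0.0283 -0.0194 0.002 0 0 0" --pt "1 -0.0283 -0.0194 0.002 0 0 0" --pt "1 0 0 0 0 0 0" --pt "1 0 0 0 0 0 0"

```text
time_s: 10.05
tcp_pos: [0.6118, -0.0058, 0.204]
eef_rot: [-180.0, -0.0, -58.1]
contact_force: [-0.2, -0.0, 0.0]
gripper_width: 0.0878
gripper_force: 0.0
```

Run:
```python
from h import *
c=capture("wrist");cv2.imwrite("pics/w3.png",c["frame"][:,:,::-1])
w=pts(c).reshape(-1,3);q=w[(w[:,2]>.050)&(w[:,2]<.062)&(abs(w[:,0]-.613)<.09)&(abs(w[:,1]+.008)<.09)]
r=rect(q);print(r);togo(*r["c"],45,r["long_axis_deg"])
c=capture("top");w=pts(c);P=w[125:225,370:455].reshape(-1,3)
for n,a,b in(("tray",.012,.028),("tall",.08,.1)):
  q=P[(P[:,2]>a)&(P[:,2]<b)];print(n,rect(q) if len(q) else 0)
```

```text
{'c': (616.1, -9.2), 'size': (111.3, 52.2), 'long_axis_deg': -59.5, 'n': 9470}
t 10.1 tcp [611.7  -6.9 204. ] rot [-1.7999e+02 -1.0000e-02 -5.8220e+01] j [ 18.  16. -11.   0. -63.  14.] 
turn deg [-0.01 -0.01  1.28] units [-0.0002 -0.0001  0.0142] shift mm [  4.2  -2.6 159. ] w 0.0875113078691232 F [ 0.3  0.1 -0.1]
tray {'c': (597.7, -247.7), 'size': (161.2, 101.3), 'long_axis_deg': 14.0, 'n': 709}
tall {'c': (596.7, -246.0), 'size': (112.2, 52.4), 'long_axis_deg': 14.3, 'n': 1216}
```

View pics/w3.png

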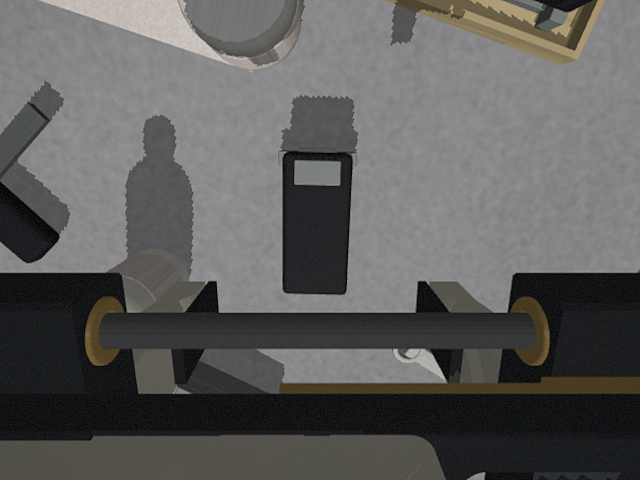

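The wrist view shows the low pack at (317,222), latch away at (318,172). It is slightly rotated, and the bottle at (155,265) clears the jaws. The tall pack measures (597,-246) at 14.3°, well centred in the tray. Descending on the low pack.

>>> apply_moves --pt "1 0.002 -0.002 0.03 0 0 0.013" --pt "1 0 0 0.03 0 0 0" --pt "1 0 0 0.03 0 0 0" --pt "1 0 0 0.03 0 0 0" --pt "1 0 0 0.02 0 0 0" --pt "1 0 0 0.012 0 0 0" --pt "1 0 0 0.006 0 0 0" --pt "1 0 0 0 0 0 0" --pt "1 0 0 0 0 0 0" --pt "0.5 0 0 0 0 0 0" --pt "0.5 0 0 0 0 0 0" --pt "0.5 0 0 0 0 0 0" --pt "0.5 0 0 0 0 0 0" --pt "0.5 0 0 0 0 0 0" --pt "0.5 0 0 0 0 0 0" --pt "0.5 0 0 0 0 0 0" --pt "0.5 0 0 0 0 0 0" --newtons 40

```text
time_s: 11.57
tcp_pos: [0.6145, -0.0083, 0.0458]
eef_rot: [-180.0, -0.0, -59.7]
contact_force: [-1.5, -0.2, 2.1]
gripper_width: 0.0516
gripper_force: 40.0
```

Run:
```python
from h import *
togo(465,226,200,-176.7)
```

```text
t 11.57 tcp [614.5  -8.3  45.8] rot [-1.7999e+02 -1.0000e-02 -5.9650e+01] j [ 17.  26. -20.   0. -44.  13.] 
turn deg [-1.0000e-02  1.0000e-02  1.1705e+02] units [-2.0000e-04  1.0000e-04  1.3005e+00] shift mm [ 135.8  242.5 -154.2] w 0.051648663858755606 F [-1.5 -0.2  2.1]
```

>>> apply_moves --pt "0.5 0 0 -0.02 0 0 0" --pt "0.5 0 0 -0.035 0 0 0" --pt "0.5 0 0 -0.04 0 0 0" --pt "0.5 0 0 -0.04 0 0 0.0765" --pt "0.5 0 0 -0.02 0 0 0.0765" --pt "0.5 0 0 0 0 0 0.0765" --pt "0.5 0 0 0 0 0 0.0765" --pt "0.5 0 0 0 0 0 0.0765" --pt "0.5 0 0 0 0 0 0.0765" --pt "0.5 0 0 0 0 0 0.0765" --pt "0.5 0 0 0 0 0 0.0765" --pt "0.5 0 0 0 0 0 0.0765" --pt "0.5 0 0 0 0 0 0.0765" --pt "0.5 0 0 0 0 0 0.0765" --pt "0.5 0 0 0 0 0 0.0765" --pt "0.5 0 0 0 0 0 0.0765" --pt "0.5 0 0 0 0 0 0.0765" --pt "0.5 0 0 0 0 0 0.0765" --pt "0.5 0 0 0 0 0 0.0765" --pt "0.5 0 0 0 0 0 0.0765"

```text
time_s: 13.23
tcp_pos: [0.6137, -0.0083, 0.1995]
eef_rot: [180.0, -0.1, -177.1]
contact_force: [-1.1, 0.0, -3.4]
gripper_width: 0.0518
gripper_force: 40.0
```

Run:
```python
from h import *
togo(460,226,130,-176.7)
```

```text
t 13.23 tcp [613.7  -8.3 199.5] rot [ 1.7999e+02 -1.1000e-01 -1.7707e+02] j [  17.   17.  -11.   -0.  -62. -104.] 
turn deg [ 0.01 -0.11 -0.37] units [ 0.0001 -0.0012 -0.0041] shift mm [140.  242.8  69.5] w 0.051847067322049245 F [-1.1  0.  -3.4]
```

>>> apply_moves --pt "0.5 0.0177 0.0303 0 0 0 -0.004" --pt "0.5 0.0177 0.0303 0 0 0 0" --pt "0.5 0.0177 0.0303 0 0 0 0" --pt "0.5 0.0177 0.0303 0 0 0 0" --pt "0.5 0.0177 0.0303 0 0 0 0" --pt "0.5 0.0177 0.0303 0 0 0 0" --pt "0.5 0.0177 0.0303 0 0 0 0" --pt "0.5 0.0177 0.0303 0.01 0 0 0" --pt "0.5 0 0 0.03 0 0 0" --pt "0.5 0 0 0.03 0 0 0" --pt "0.5 0 0 0.025 0 0 0" --pt "0.5 0 0 0.015 0 0 0" --pt "0.5 0 0 0.005 0 0 0" --pt "0.5 0 0 0 0 0 0" --pt "0.5 0 0 0 0 0 0"

```text
time_s: 14.48
tcp_pos: [0.4581, 0.2248, 0.0859]
eef_rot: [-180.0, 0.0, -176.4]
contact_force: [-0.0, 0.1, -2.5]
gripper_width: 0.0518
gripper_force: 40.0
```

Run:
```python
from h import *
togo(458,225.6,78,-176.7)
c=capture("top");w=pts(c)[138:260,160:240].reshape(-1,3)
for n,a,b in(("low",.08,.1),("body",.044,.052)):
  q=w[(w[:,2]>a)&(w[:,2]<b)];print(n,rect(q) if len(q)>5 else 0)
np.savez("top2.npz",**c);cv2.imwrite("pics/t2.png",cv2.resize(c["frame"][120:280,120:320,::-1],(800,640))[:600])
```

```text
t 14.48 tcp [458.1 224.8  85.9] rot [-179.99    0.   -176.35] j [  48.   15.  -32.    0.  -44. -135.] 
turn deg [-0.01  0.    0.35] units [-0.0002  0.      0.0039] shift mm [0.1 0.8 7.9] w 0.051751959488798877 F [-0.   0.1 -2.5]
low {'c': (459.4, 225.6), 'size': (100.7, 51.7), 'long_axis_deg': 4.2, 'n': 190}
body {'c': (568.8, 237.9), 'size': (266.5, 143.1), 'long_axis_deg': -14.5, 'n': 1483}
```

View pics/t2.png

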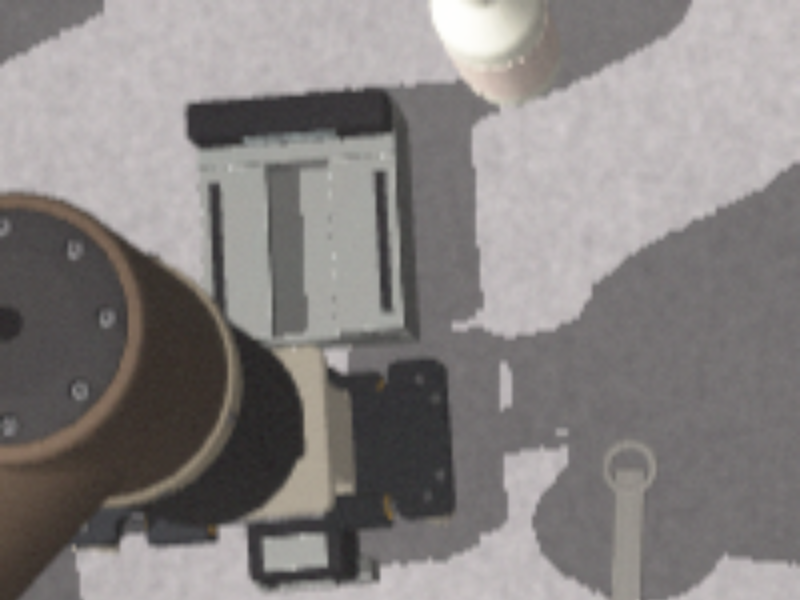

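The view shows the low pack held with its latch towards the robot at (295,550), so its nose faces the empty track, whose mouth is at (300,335). I'll set the height and go in gently.

>>> apply_moves --pt "0.5 0 0.0008 0.005 0 0 0.003" --pt "0.5 0 0 0.003 0 0 0" --pt "0.5 -0.01 0 0 0 0 0" --pt "0.5 -0.01 0 0 0 0 0" --pt "0.5 -0.006 0 0 0 0 0" --pt "0.5 -0.006 0 0 0 0 0" --pt "0.5 -0.005 0 0 0 0 0" --pt "0.5 -0.004 0 0 0 0 0" --pt "0.5 -0.004 0 0 0 0 0" --pt "0.5 0 0 0 0 0 0" --pt "0.5 0 0 0 0 0 0"

```text
time_s: 15.45
tcp_pos: [0.5027, 0.228, 0.0774]
eef_rot: [-180.0, -0.0, -176.6]
contact_force: [0.5, -0.4, -3.7]
gripper_width: 0.0518
gripper_force: 40.0
```

>>> apply_moves --pt "0.5 -0.005 0 0 0 0 0" --pt "0.5 -0.005 0 0 0 0 0" --pt "0.5 -0.005 0 0 0 0 0" --pt "0.5 -0.005 0 0 0 0 0" --pt "0.5 -0.005 0 0 0 0 0" --pt "0.5 -0.005 0 0 0 0 0" --pt "0.5 0 0 0 0 0 0" --pt "0.5 0 0 0 0 0 0"

```text
time_s: 16.12
tcp_pos: [0.5329, 0.2297, 0.0774]
eef_rot: [-180.0, -0.0, -176.7]
contact_force: [-0.0, -0.5, -3.2]
gripper_width: 0.0515
gripper_force: 40.0
```

>>> apply_moves --pt "0.5 -0.005 0 0.001 0 0 0" --pt "0.5 -0.005 0 0 0 0 0" --pt "0.5 -0.005 0 0 0 0 0" --pt "0.5 -0.005 0 0 0 0 0" --pt "0.5 -0.005 0 0 0 0 0" --pt "0.5 -0.005 0 0 0 0 0" --pt "0.5 -0.005 0 0 0 0 0" --pt "0.5 -0.005 0 0 0 0 0" --pt "0.5 -0.003 0 0 0 0 0" --pt "0.5 0 0 0 0 0 0" --pt "0.5 0 0 0 0 0 0"

```text
time_s: 17.03
tcp_pos: [0.5756, 0.2323, 0.0764]
eef_rot: [-180.0, -0.0, -176.6]
contact_force: [0.9, -0.2, -4.0]
gripper_width: 0.0516
gripper_force: 40.0
```

Now I'll creep until the skirt touches.

>>> apply_moves --pt "0.5 -0.002 0 0 0 0 0" --pt "0.5 -0.002 0 0 0 0 0" --pt "0.5 -0.001 0 0 0 0 0" --pt "0.5 -0.001 0 0 0 0 0" --pt "0.5 0 0 0 0 0 0" --pt "0.5 0 0 0 0 0 0"

```text
time_s: 17.53
tcp_pos: [0.5816, 0.2328, 0.0765]
eef_rot: [-180.0, -0.0, -176.6]
contact_force: [-0.0, 1.2, -4.4]
gripper_width: 0.0515
gripper_force: 40.0
```

>>> apply_moves --pt "0.5 -0.001 0 0 0 0 0" --pt "0.5 -0.001 0 0 0 0 0" --pt "0.5 -0.001 0 0 0 0 0" --pt "0.5 0 0 0 0 0 0" --pt "0.5 0 0 0 0 0 0"

```text
time_s: 17.95
tcp_pos: [0.5844, 0.2329, 0.0764]
eef_rot: [-180.0, -0.0, -176.6]
contact_force: [-1.1, -0.9, -3.0]
gripper_width: 0.0516
gripper_force: 40.0
```

>>> apply_moves --pt "0.5 -0.001 0 0 0 0 0" --pt "0.5 -0.001 0 0 0 0 0" --pt "0.5 -0.001 0 0 0 0 0" --pt "0.5 0 0 0 0 0 0" --pt "0.5 0 0 0 0 0 0"

```text
time_s: 18.37
tcp_pos: [0.5849, 0.2328, 0.0761]
eef_rot: [-180.0, -0.3, -176.7]
contact_force: [-11.9, 1.8, 3.4]
gripper_width: 0.0514
gripper_force: 40.0
```

It stopped at 585 mm with about 12 N of reaction, so the skirt is seated. Releasing and going straight up.

>>> apply_moves --pt "0.5 0.001 0 0.001 0 0 0" --pt "1 0 0 0 0 0 0" --pt "1 0 0 0 0 0 0" --pt "1 0 0 0 0 0 0" --pt "1 0 0 0 0 0 0" --pt "1 0 0 0 0 0 0" --pt "1 0 0 -0.01 0 0 0" --pt "1 0 0 -0.03 0 0 0" --pt "1 0 0 -0.04 0 0 0" --pt "1 0 0 -0.04 0 0 0" --pt "1 0 0 -0.03 0 0 0" --pt "1 0.03 0 0 0 0 0" --pt "1 0.04 0 0 0 0 0" --pt "1 0.04 0 0 0 0 0" --pt "1 0.03 0 0 0 0 0" --pt "1 0 0 0 0 0 0" --pt "1 0 0 0 0 0 0"

```text
time_s: 19.78
tcp_pos: [0.446, 0.225, 0.2273]
eef_rot: [179.9, 0.1, -176.5]
contact_force: [0.9, -0.2, 0.8]
gripper_width: 0.0879
gripper_force: 0.0
```

Run:
```python
from h import *
c=capture("top");W=pts(c);w=W[138:215,160:228].reshape(-1,3)
for n,a,b in(("low",.08,.1),("all",.038,.1),("house",.062,.078)):
  q=w[(w[:,2]>a)&(w[:,2]<b)];print(n,rect(q) if len(q)>5 else 0, q[:,2].mean() if len(q) else 0)
P=W[125:225,370:455].reshape(-1,3);print("tall",rect(P[(P[:,2]>.08)&(P[:,2]<.1)]))
s=capture("scene");a=cv2.resize(s["frame"][150:250,370:500,::-1],(520,400));b=cv2.resize(c["frame"][130:230,150:220,::-1],(280,400))
cv2.imwrite("pics/f.png",np.hstack([a,b]))
```

```text
low {'c': (581.0, 233.5), 'size': (112.5, 53.0), 'long_axis_deg': 3.5, 'n': 1203} 0.08623650093146348
all {'c': (594.9, 233.4), 'size': (145.1, 112.0), 'long_axis_deg': 3.7, 'n': 3043} 0.06788775192994079
house {'c': (595.3, 232.2), 'size': (144.4, 109.0), 'long_axis_deg': 3.7, 'n': 615} 0.06938917720902608
tall {'c': (596.8, -245.8), 'size': (112.2, 52.6), 'long_axis_deg': 14.4, 'n': 1217}
```

View pics/f.png

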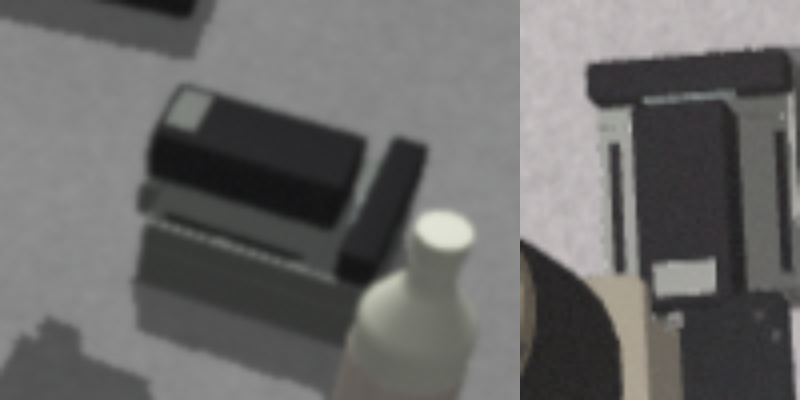

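The low pack sits home with its skirt against the front face (left crop, (145,195)). Its centre measures (581.0,233.5), against the tall pack's home of (581.4,232.7). Both packs are released and the arm is clear.

```bash
python3 -c "from plant import close_job;print(close_job())"
```

```text
the job is handed in; nothing more can be done
None
```

The job is handed in at about 20 s on the robot's clock: the tall pack stands upright in the chosen tray, the low pack is fully home in the charger's track, and both are released; the judge gave no verdict, and I didn't re-measure the bottle, tin or wrench at the end.

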